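# Stack the last blank and close up the pin-locked end stop

## Robot

A 6-joint arm with a two-finger parallel gripper is mounted at the origin on the work surface. World frame = base frame: x ahead of the robot, y to its left, z up, the work surface at z = 0. Lengths are in m, angles in rad, forces in N, time in s.
With the tool pointing down it reaches from about 0.4 to 0.825 m from the base axis. Payload 7 kg.
Tool frame: the origin (TCP) lies on the centre line of the jaws, within the pads' length; the fingertips stand 14 mm ahead of it and the grasp point (between the pads) lies 5 mm behind it; z points along the fingers, y is the line along which they close (so a half turn about z gives the same grasp; the last joint's range is limited). The gripper opens to 88 mm and grips with 3 to 60 N. Pads are 19 mm wide; open, the fingers measure 130 mm over their backs; the gripper's body (78 mm by 193 mm) begins 47 mm behind the grasp point.
Start: joints at [-0.994, 0.359, 0.012, 0, -1.224, -0.288], TCP at [0.192, -0.647, 0.241] pointing down, gripper open.
Joint ranges: [-3.07, 3.07], [-1.43, 2.12], [-1.02, 1.25], [-3.03, 1.67], [-3.05, -0], [-3.03, 3.03]. Speed limits (rad/s): [2.39, 2.39, 3.01, 3.14, 3.14, 3.14].

## Interface

Orientations are given as [roll, pitch, yaw] about the fixed x, y, z axes, in that order (R = Rz(yaw) Ry(pitch) Rx(roll)).
In Python, from plant import sense, capture, finish_job gives the robot as it stands.
- The arm moves only by the shell command python3 -m crank 'ROWS' [FORCE]. ROWS is text: rows parted by semicolons, each of 7 numbers parted by spaces: the opening, from -1 (shut) to 1 (fully open), then the shift along the tool's x, y, z in units of 5 cm (1.0 is 5 cm), then the turn, a rotation vector about the tool's x, y, z in units of 180 degrees (1.0 is 180 degrees). In form: fingers tx ty tz ax ay az; .... A call has 1 to 20 rows; each row shifts and turns the commanded pose from where the row before left it, along the tool's axes as they then stand; what a row does not reach is not made up. A row lasts 1/12 s, in which the tool goes at most 41.7 mm and 7.16 degrees, less where a joint would pass 70% of its speed; a pose out of reach is approached as far as the arm can. A call with a number of a shift or a turn outside -1 to 1 is refused whole. A call with a gripper value outside its range is refused whole. The fingers move at their own pace and stop on an object; FORCE is the grip in N (left out, the last holds). Time passes only in rows, so rows that do not move let the fingers close. It gives the time, the measured TCP pose, the force, the opening and the grip force at its end, in the units of the state.
- sense(): the state, without advancing time (a new reading comes with each control period).
- capture(name): name is "side" or "top"; returns a dict with "color" (400x640x3 uint8, red, green, blue), "z_map" (400x640 float32, m along the optical axis (not along the pixel's ray), 0 where there is no reading), "fx", "fy", "cx", "cy" (pixels), "position" and "orientation" of the camera in the world. Camera axes: x right, y up, looking along -z (the intrinsics and any distortion apply to the point x, -y, -z); pixel columns grow to the right and rows downward; lengths in m; the calibration is good to about 2 mm. A picture is of the moment at which its call begins.
- finish_job(): hands the job in; it is judged then, once.
The state is a dict: "clock": time; "joint_positions": joint angles; "qvel": joint speeds; "tau": joint torques, N m; "position": TCP position; "eef_rot": TCP orientation; "wrist_force": force on the tool from outside, world axes, zero at the start; "moment": the same for the moment, N m; "grip_width": finger opening in m; "gripper_force": force on a finger pad.
Only numpy, scipy, OpenCV 4.12 (cv2) and the standard library are available. Lean on these libraries where they do the work, as an engineer would, in place of code of your own. Each camera call takes 0.05 s, during which the arm holds its last target. There are 200 camera calls.

## Task

Put the loose aluminium blank squarely on top of the two blanks already piled on the fixture, edges flush all round, and let go of it. Then pull up the black knob of the sliding stop's locking pin, slide the stop along its tube to the very next hole towards the pile, and push the pin fully home there. Finish while still gripping the knob and pressing it down, with the pile still square; leave the wrench, oil can and bearing ring alone.

Things in the scene. Friction and masses are not known exactly. Their poses are not given: they have to be found in the camera images.
- fixture: Fixed grey base plate 100 x 290 x 12 mm, origin on the bench, z up. Along its y axis at x = 0 a steel square tube 30 x 30 mm, top 42 mm above the bench, y -184 to -10 mm, with 13 mm holes in its top at y = -160, -120, -80, -40 mm. The pile of blanks lies on the plate at y = 33 mm; a low fence (top 30 mm above the bench) at y = 72 to 82 mm. +y points from tube to pile.
- next_hole (a point): Mouth of the hole the pin must go into, at the top of the tube (fixture y = -40 mm, 42 mm above the bench). Hole 13 mm wide, pin 10 mm.
- stop_travel (a joint): Travel in m of the dark steel stop (sleeve 46 x 54 mm, top 54 mm above the bench; 60 mm wide plate with its face 32 mm on the pile side of the knob's axis). 0 = hole at y = -80 mm, where it starts (play 1.5 mm); grows along fixture +y to the pile; 0.040 = next hole, plate then 6 mm short of the pile. Ends at -0.080 and 0.050. Friction about 2 N with the pin out.
- pin_lift (a joint): Height in m by which the pin and its knob are pulled up: 0 = home, knob neck on its seat, pin 14 mm deep in a hole; 0.024 = right up. The round-nosed 10 mm pin clears the tube from 0.014 on. No spring: about 4 N of friction, stays where it is left. Between holes it stops on the tube at 0.014. Play 1.5 mm each way in a hole.
- knob_centre (a point): Centre, half-way up, of the black round knob on the stop: 26 mm diameter, 28 mm tall, upright. With the pin home it is 86 mm above the bench, the knob spans 72 to 100 mm; below it a neck 18 mm diameter, 10 mm tall, then the brass seat (top 62 mm). Rises with the pin and travels with the stop; axes as the fixture's.
- lock_pin: The same knob with its neck and pin as one solid; origin at the foot of the neck, 24 mm below the knob's centre. With the pin home the neck rests on a brass seat (22 mm diameter, 8 mm tall) on top of the stop.
- blank_centre (a point): Centre of the loose aluminium blank, a flat plate 50 (its x) x 70 (its y) x 12 mm thick, about 0.12 kg, lying flat on the bench to the left of the fixture; z up.
- blank: The same loose blank as one solid (origin at the centre of its underside).
- blank_mid_centre (a point): Centre of the upper of the two blanks piled on the fixture, same size as the loose one, its long side along the fixture's y; its top is 36 mm above the bench.
- blank_low_centre (a point): Centre of the lowest blank of the pile, same size; it lies on the base plate, its underside 12 mm above the bench.
- wrench: Steel open-end wrench lying on the bench on the right; leave alone.
- oil_can: Green can 60 mm diameter, 130 mm tall, standing beyond the loose blank on the left; leave alone.
- bearing: Steel bearing ring 62 mm diameter, 16 mm tall, lying beyond the fixture; leave alone.
Mind the look-alikes: they are no part of the job. Leave any purple or yellow look-alike of the part that bears blank_mid_centre alone.

How it is judged:
On the way, in this order (a step that is already met when the one before it is completed fails the run):
1. the loose blank lies squarely on the pile, released, before the stop is moved (horizontal distance between blank_centre and blank_mid_centre below 0.005 m and angle between the y axis of blank_centre and the y axis of blank_mid_centre, either way round below 0.09 rad and height (world z) of blank_centre between 0.039 and 0.045 m and linear speed of blank below 0.02 m/s and contact force between the fingers and blank below 0.05 N and value of joint stop_travel below 0.006 m), for 0.2 s.
2. the pin is pulled clear of its hole (value of joint pin_lift above 0.0125 m and value of joint stop_travel below 0.03 m).
3. the pin is home in the next hole towards the pile (value of joint stop_travel between 0.037 and 0.043 m and value of joint pin_lift below 0.002 m), for 0.2 s.
At the end, for the whole second after the job is handed in: Stop within 3 mm of the next hole, pin under 2 mm from home, fingers on the knob (over 2 N) pressing it on its seat (over 1.5 N); three blanks flat in one pile, each within 6 mm and 0.09 rad of the one below, the lowest moved under 8 mm; top one at rest (all of step 3 and contact force between the fingers and lock_pin above 2 N and contact force between knob_skirt and seat_top above 1.5 N and horizontal distance between blank_centre and blank_mid_centre below 0.006 m and horizontal distance between blank_mid_centre and blank_low_centre below 0.006 m and angle between the y axis of blank_centre and the y axis of blank_mid_centre, either way round below 0.09 rad and angle between the y axis of blank_mid_centre and the y axis of blank_low_centre, either way round below 0.09 rad and distance of blank_low_centre from where it was at the start of the episode below 0.008 m and height (world z) of blank_centre between 0.039 and 0.045 m and linear speed of blank below 0.02 m/s); the arm keeps its last pose, push and grip.
It fails at once if the wrench, oil can or bearing ring is disturbed (moved over 30 mm) (distance of any of wrench, oil_can, bearing from where it was at the start of the episode above 0.03 m).
It also fails if it takes over 54 s, if anything falls off the work surface, if the arm or the gripper's body presses on something with over 40 N, if the wrist force passes 120 N, or if a joint passes its speed limit or range.

## Working session

There is one attempt and no reset: what is moved stays moved. The work goes in short steps, Python scripts to look and compute and a shell command to move; the robot and the scene stay as the last step left them, time stands still between calls to the robot, and variables do not carry over. Pictures are saved under pics/ and viewed, at most 10 in all, crops included, and the job is handed in when it is done.

```bash
mkdir -p pics; ls; python3 - <<'E'
from plant import sense,capture
import cv2,numpy as np
s=sense();print(s)
for n in("top","side"):
    c=capture(n);cv2.imwrite(f"pics/{n}0.png",c["color"][:,:,::-1]);np.savez(f"{n}0.npz",**c)
    print(n,{k:v for k,v in c.items() if k not in("color","z_map")})
E
```

```text
pics
{'clock': 0.0, 'joint_positions': array([-9.93919196e-01,  3.59413648e-01,  1.10318621e-02, -3.59415035e-04,
       -1.22410814e+00, -2.88090304e-01]), 'qvel': array([-3.46118983e-04,  3.44536013e-04,  2.77641997e-04,  5.96896149e-04,
        3.51546369e-05, -1.89860863e-03]), 'tau': array([-4.83529238e-04, -5.82722819e+01,  2.93050146e+01,  6.99730173e+00,
        7.02512145e-03, -1.83269685e-04]), 'position': array([ 0.19206248, -0.64659341,  0.23959195]), 'eef_rot': array([ 3.13987285e+00, -1.57293296e-04, -2.85292810e+00]), 'wrist_force': array([ 0.19850731,  0.28362239, -0.79308619]), 'moment': array([-0.00519867,  0.02521117, -0.01821534]), 'gripper_force': 0.0, 'grip_width': 0.08735417761636605}
top {'fx': 514.7335037996312, 'fy': 514.7335037996312, 'cx': 309.86634833588715, 'cy': 198.94375068247783, 'position': array([ 0.37035736, -0.07618713,  1.58477878]), 'orientation': array([ 0.14864748, -0.00499972, -1.57407192])}
side {'fx': 407.49819159186706, 'fy': 407.49819159186706, 'cx': 321.1282943882226, 'cy': 190.67859649728027, 'position': array([0.25122108, 0.65757297, 0.7322048 ]), 'orientation': array([ 8.88886290e-01,  2.23702751e-03, -2.71207665e+00])}
```

View pics/top0.png

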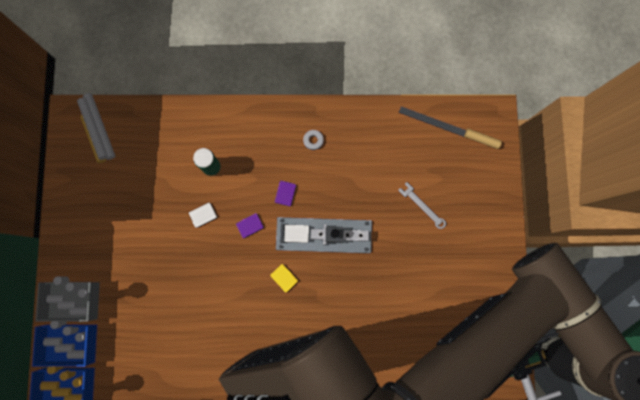

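View pics/side0.png

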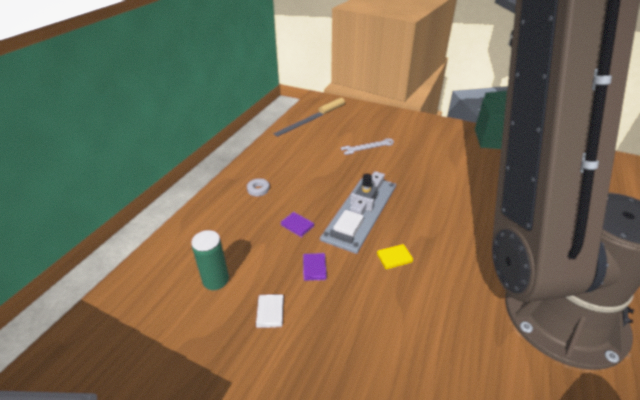

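The top view shows the white loose blank at (203,215) and the white pile top at (297,234). The black knob is at about (335,234) on the fixture. The look-alikes are purple at (286,193) and (250,226), and yellow at (284,278). In the side view the blank is at (270,311), the pile at (348,223) and the knob at (368,181). The aluminium blank lying left of the fixture, level with the can, is the white one at (203,215), not the coloured plates.

```bash
cat > h.py <<'E'
import numpy as np,cv2
from scipy.spatial.transform import Rotation as R
def cast(c,uv,z):
    uv=np.atleast_2d(np.asarray(uv,float))
    d=np.c_[(uv[:,0]-c["cx"])/c["fx"],-(uv[:,1]-c["cy"])/c["fy"],-np.ones(len(uv))]
    d=d@R.from_euler("xyz",c["orientation"]).as_matrix().T
    p=np.asarray(c["position"]);t=(z-p[2])/d[:,2]
    return p+t[:,None]*d
def blobs(c,mask,roi,z,amin=30):
    m=np.zeros(mask.shape,np.uint8);x0,y0,x1,y1=roi;m[y0:y1,x0:x1]=mask[y0:y1,x0:x1]
    out=[]
    for k in cv2.findContours(m,cv2.RETR_EXTERNAL,cv2.CHAIN_APPROX_NONE)[0]:
        if cv2.contourArea(k)<amin: continue
        k=k[:,0].astype(float)
        P=cast(c,k,z)[:,:2];r=cv2.minAreaRect((P*1000).astype(np.float32))
        (cx,cy),(w,h),a=r
        if w>h: w,h,a=h,w,a-90   # h long side, direction of long = a+90
        yaw=(a+90-90+90)%180-90  # angle of long side from +y
        out.append((k.mean(0).round(1),np.round((cx,cy,w,h,yaw),1)))
    return out
E
python3 - <<'E'
from h import *
for n,rl,rp,rk in(("top",(180,195,225,235),(280,220,315,250),(315,220,350,250)),("side",(245,285,295,335),(325,205,368,245),(355,165,380,200))):
    c=dict(np.load(n+"0.npz"));hsv=cv2.cvtColor(c["color"],cv2.COLOR_RGB2HSV)
    w=((hsv[...,1]<40)&(hsv[...,2]>190)).astype(np.uint8)
    b=(hsv[...,2]<45).astype(np.uint8)
    print(n,"loose",blobs(c,w,rl,.012),"pile",blobs(c,w,rp,.036),"knob",blobs(c,b,rk,.1,10))
    g=((hsv[...,1]<70)&(hsv[...,2]>50)).astype(np.uint8)
    if n=="top":print("plate",blobs(c,g,(265,205,385,265),.012,500))
    x0,y0,x1,y1=(185,180,385,290) if n=="top" else (240,160,420,340)
    q=c["color"][y0:y1,x0:x1,::-1]
    cv2.imwrite(f"pics/c{n}.png",cv2.resize(q,None,fx=3.2,fy=3.2,interpolation=cv2.INTER_CUBIC))
E
```

```text
top loose [(array([201.9, 214.5]), array([558.2, 247.3,  47.6,  67.8,  26.9]))] pile [(array([296.2, 233.1]), array([ 4.987e+02, -4.260e+01,  4.830e+01,  6.620e+01, -2.000e-01]))] knob [(array([336.4, 233. ]), array([ 493. , -159.5,   23.2,   28.9,   -0.5]))]
plate [(array([323.5, 234.9]), array([ 495. , -126.3,  100.8,  291.6,   -2.1]))]
side loose [(array([269.5, 310.6]), array([557. , 250.7,  50.6,  76.5,  27.1]))] pile [(array([349.6, 218.8]), array([499.2, -55.9,  53.2, 114.5,  -1.4]))] knob [(array([366.9, 181.6]), array([ 487.6, -131. ,   12.5,   21.8,   19.4]))]
```

View pics/ctop.png

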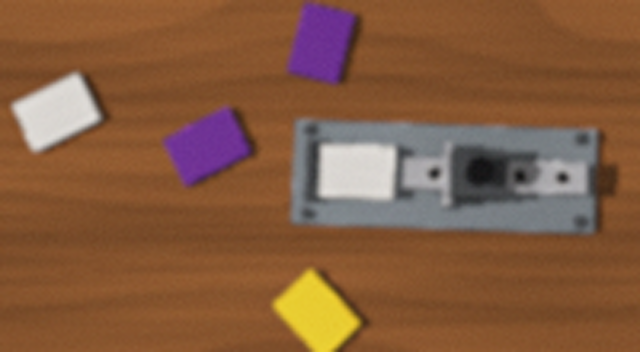

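The crop confirms the loose white plate, with its centre at crop (57,112). The purple and yellow plates are separate. The pile, stop and knob sit on the fixture, with the knob at crop (481,172) and the next hole at (433,172). I'm moving over the blank at safe height.

```bash
python3 -m crank '1 -.638 .402 0 0 0 0;1 -.638 .402 0 0 0 0;1 -.638 .402 0 0 0 0;1 -.638 .402 0 0 0 0;1 -.638 .402 0 0 0 0;1 -.638 .402 0 0 0 0;1 -.638 .402 0 0 0 0;1 -.638 .402 0 0 0 0;1 -.638 .402 0 0 0 0;1 -.638 .402 0 0 0 0;1 -.638 .402 0 0 0 0;1 -.638 .402 0 0 0 0;1 -.638 .402 0 0 0 0;1 -.638 .402 0 0 0 0'
python3 -m crank '1 -.242 .727 0 0 0 0;1 -.242 .727 0 0 0 0;1 -.242 .727 0 0 0 0;1 -.242 .727 0 0 0 0;1 -.242 .727 0 0 0 0;1 -.242 .727 0 0 0 0;1 -.242 .727 0 0 0 0;1 -.242 .727 0 0 0 0;1 -.242 .727 0 0 0 0;1 -.242 .727 0 0 0 0;1 -.242 .727 0 0 0 0;1 -.242 .727 0 0 0 0;1 -.242 .727 0 0 0 0'
python3 -m crank '1 0 0 0 0 0 -.0372;1 0 0 0 0 0 -.0372;1 0 0 0 0 0 -.0372;1 0 0 0 0 0 -.0372;1 0 0 0 0 0 -.0372;1 0 0 0 0 0 -.0372;1 0 0 0 0 0 -.0372;1 0 0 0 0 0 -.0372;1 0 0 0 0 0 -.0372;1 0 0 0 0 0 -.0372;1 0 0 0 0 0 -.0372;1 0 0 0 0 0 -.0372;1 0 0 0 0 0 -.0372;1 0 0 0 0 0 -.0372;1 0 0 0 0 0 -.0372;1 0 0 0 0 0 0;1 0 0 0 0 0 0'
cat >> h.py <<'E'
def go(x,y,z,yawdeg):
    from plant import sense
    s=sense();M=R.from_euler("xyz",s["eef_rot"])
    T=R.from_euler("xyz",[np.pi,0,np.radians(yawdeg)])
    d=M.inv().apply(np.array([x,y,z])-s["position"])/.05
    r=(M.inv()*T).as_rotvec()/np.pi
    print("t",s["clock"],"pos",s["position"].round(4),"yaw",np.degrees(s["eef_rot"]).round(2),"F",s["wrist_force"].round(1),"w",s["grip_width"])
    print("units shift",d.round(3),"turn",r.round(4))
E
python3 - <<'E'
from h import *
from plant import sense
go(.558,.2485,.1,-63.1)
print(sense()["joint_positions"].round(3))
for n,roi in(("top",(190,145,225,178)),("side",(185,225,235,295))):
    c=dict(np.load(n+"0.npz"));hsv=cv2.cvtColor(c["color"],cv2.COLOR_RGB2HSV)
    m=((hsv[...,1]<40)&(hsv[...,2]>170)).astype(np.uint8)
    print("can top",blobs(c,m,roi,.13))
E
```

```text
clock: 1.27
position: [0.541, -0.2483, 0.2404]
eef_rot: [3.141, -0.0, -2.853]
wrist_force: [1.5, -0.4, 0.7]
grip_width: 0.0877
gripper_force: 0.0
clock: 2.35
position: [0.5558, 0.2495, 0.2403]
eef_rot: [-3.142, -0.0, -2.853]
wrist_force: [0.3, -0.6, -0.5]
grip_width: 0.0879
gripper_force: 0.0
clock: 3.77
position: [0.5562, 0.2476, 0.2402]
eef_rot: [3.141, -0.0, -1.103]
wrist_force: [0.7, -0.8, -0.6]
grip_width: 0.0876
gripper_force: 0.0
t 3.7667 pos [0.5562 0.2476 0.2402] yaw [179.96  -0.   -63.23] F [ 0.7 -0.8 -0.6] w 0.08755916291942753
units shift [ 0.    -0.042  2.804] turn [ 0.0002 -0.     -0.0007]
[ 0.739  0.251 -0.141 -0.    -1.179 -0.272]
can top [(array([202.4, 157.2]), array([711.6, 225.7,  49.1,  53.3, -88.6]))]
can top [(array([204.8, 240.3]), array([710.5, 227.9,  53.5,  54.4, -65.5]))]
```

```bash
python3 -m crank '1 0 -.042 .7 0 0 0;1 0 0 .7 0 0 0;1 0 0 .7 0 0 0;1 0 0 .7 0 0 0;1 0 0 .7 0 0 0;1 0 0 .5 0 0 0;1 0 0 .25 0 0 0;1 0 0 .12 0 0 0;1 0 0 .1 0 0 0;1 0 0 .1 0 0 0;1 0 0 0 0 0 0;1 0 0 0 0 0 0'
python3 -m crank '-1 0 0 0 0 0 0;-1 0 0 0 0 0 0;-1 0 0 0 0 0 0;-1 0 0 0 0 0 0;-1 0 0 0 0 0 0;-1 0 0 0 0 0 0;-1 0 0 0 0 0 0;-1 0 0 0 0 0 0' 20
python3 -c "
from h import *
go(.558,.2485,.1,-92.1)"
```

```text
clock: 4.77
position: [0.5587, 0.2489, 0.0143]
eef_rot: [-3.14, -0.0, -1.101]
wrist_force: [-3.2, -2.2, 9.7]
grip_width: 0.0878
gripper_force: 4.8
clock: 5.43
position: [0.5585, 0.2487, 0.0143]
eef_rot: [-3.14, 0.0, -1.101]
wrist_force: [-4.7, -2.1, 9.0]
grip_width: 0.0498
gripper_force: 21.8
t 5.4333 pos [0.5585 0.2487 0.0143] yaw [-1.7992e+02  1.0000e-02 -6.3080e+01] F [-4.7 -2.1  9. ] w 0.049759772165718696
units shift [-1.000e-03  9.000e-03 -1.714e+00] turn [-0.0004  0.0002  0.1612]
```

```bash
python3 -m crank '-1 0 0 -.1 0 0 0;-1 0 0 -.3 0 0 0;-1 0 0 -.5 0 0 0;-1 0 0 -.6 0 0 0;-1 0 0 -.6 0 0 0;-1 0 0 0 0 0 .0317;-1 0 0 0 0 0 .0317;-1 0 0 0 0 0 .0317;-1 0 0 0 0 0 .0317;-1 0 0 0 0 0 .0317;-1 0 0 0 0 0 0;-1 0 0 0 0 0 0'
python3 -c "
from h import *
go(.4987,-.0415,.0504,-91.6)"
```

```text
clock: 6.43
position: [0.5585, 0.2489, 0.1179]
eef_rot: [-3.141, 0.001, -1.595]
wrist_force: [-0.5, 0.5, -1.6]
grip_width: 0.0497
gripper_force: 20.0
t 6.4333 pos [0.5585 0.2489 0.1179] yaw [-1.7994e+02  5.0000e-02 -9.1400e+01] F [-0.5  0.5 -1.6] w 0.04966141329947068
units shift [5.837 1.055 1.343] turn [-0.0003  0.0003  0.0011]
```

```bash
python3 -m crank '-1 .3 .055 0 0 0 .0011;-1 .6 .108 0 0 0 0;-1 .6 .108 0 0 0 0;-1 .6 .108 0 0 0 0;-1 .6 .108 0 0 0 0;-1 .6 .108 0 0 0 0;-1 .6 .108 0 0 0 0;-1 .6 .108 0 0 0 0;-1 .6 .108 0 0 0 0;-1 .5 .1 0 0 0 0;-1 .3 .05 0 0 0 0;-1 .137 .022 0 0 0 0;-1 0 0 .4 0 0 0;-1 0 0 .4 0 0 0;-1 0 0 .2 0 0 0;-1 0 0 0 0 0 0;-1 0 0 0 0 0 0'
python3 - <<'E'
from h import *
from plant import capture
go(.4987,-.0415,.0504,-91.6)
c=capture("side")
cv2.imwrite("pics/s1.png",cv2.resize(c["color"][110:270,260:440,::-1],None,fx=3.5,fy=3.5,interpolation=cv2.INTER_CUBIC))
E
```

```text
clock: 7.85
position: [0.4945, -0.0514, 0.067]
eef_rot: [3.141, -0.0, -1.6]
wrist_force: [-0.1, -0.1, -1.2]
grip_width: 0.05
gripper_force: 20.0
t 7.85 pos [ 0.4945 -0.0514  0.067 ] yaw [ 1.7995e+02 -3.0000e-02 -9.1650e+01] F [-0.1 -0.1 -1.2] w 0.04998319815866058
units shift [-0.2   -0.078  0.333] turn [ 0.0003 -0.0001 -0.0003]
```

View pics/s1.png

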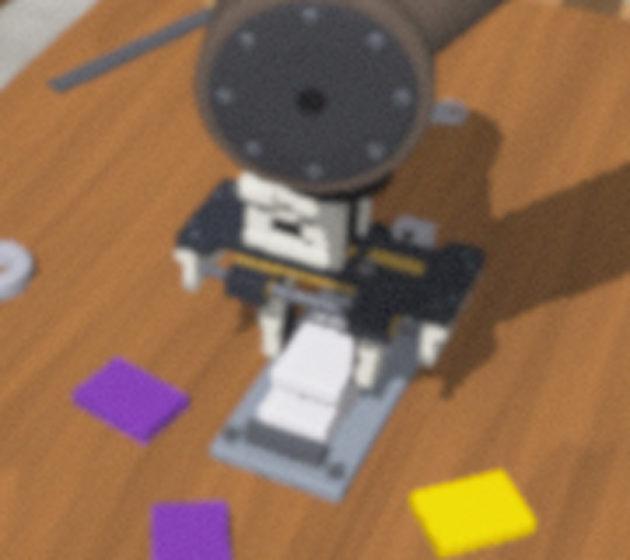

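The held blank is level, at about (310,350) in the crop, just above the pile at (295,420). It overshot about 10 mm towards the stop. I'll correct that and lower.

```bash
python3 -m crank '-1 -.1 -.039 0 0 0 0;-1 -.1 -.039 0 0 0 0;-1 0 0 .1 0 0 0;-1 0 0 .1 0 0 0;-1 0 0 .06 0 0 0;-1 0 0 .03 0 0 0;-1 0 0 0 0 0 0;-1 0 0 0 0 0 0;-1 0 0 0 0 0 0'
python3 -c "
from h import *
go(.4987,-.0415,.0504,-91.6)"
```

```text
clock: 8.65
position: [0.4988, -0.0416, 0.0526]
eef_rot: [3.142, -0.0, -1.601]
wrist_force: [0.0, -0.2, -0.7]
grip_width: 0.0497
gripper_force: 20.0
t 8.65 pos [ 0.4988 -0.0416  0.0526] yaw [179.99  -0.   -91.75] F [ 0.  -0.2 -0.7] w 0.04972780199362894
units shift [-0.003  0.002  0.043] turn [ 0.     -0.     -0.0008]
```

```bash
python3 -m crank '-1 0 0 .02 0 0 0;-1 0 0 .02 0 0 0;-1 0 0 .01 0 0 0;-1 0 0 0 0 0 0;-1 0 0 0 0 0 0;-1 0 0 0 0 0 0'
python3 -m crank '1 0 0 0 0 0 0;1 0 0 0 0 0 0;1 0 0 0 0 0 0;1 0 0 0 0 0 0;1 0 0 0 0 0 0;1 0 0 -.2 0 0 0;1 0 0 -.5 0 0 0;1 0 0 -.7 0 0 0;1 0 0 -.7 0 0 0;1 0 0 -.7 0 0 0;1 0 0 -.4 0 0 0;1 0 0 0 0 0 0;1 0 0 0 0 0 0'
# swing aside to +y so cameras see the fixture
python3 -m crank '1 -.7 0 0 0 0 0;1 -.7 0 0 0 0 0;1 -.7 0 0 0 0 0;1 -.7 0 0 0 0 0;1 -.7 0 0 0 0 0;1 -.7 0 0 0 0 0;1 0 0 0 0 0 0'
python3 - <<'E'
from h import *
from plant import capture
go(.4945,-.1555,.2,-91.9)
c=capture("top");np.savez("top1.npz",**c);d=capture("side");np.savez("side1.npz",**d)
a=c["color"][180:290,230:390,::-1];b=d["color"][150:260,300:460,::-1]
cv2.imwrite("pics/v1.png",cv2.resize(np.vstack([a,b]),None,fx=2.7,fy=2.7,interpolation=cv2.INTER_CUBIC))
hsv=cv2.cvtColor(c["color"],cv2.COLOR_RGB2HSV);w=((hsv[...,1]<40)&(hsv[...,2]>190)).astype(np.uint8)
print(blobs(c,w,(275,215,315,252),.048))
print([ (k,hsv[224:246,k,2].tolist()) for k in (296,)])
E
```

```text
clock: 9.15
position: [0.4989, -0.0416, 0.0503]
eef_rot: [-3.141, 0.0, -1.601]
wrist_force: [-1.5, -0.2, 4.2]
grip_width: 0.0499
gripper_force: 20.1
clock: 10.23
position: [0.4994, -0.0413, 0.2114]
eef_rot: [-3.139, 0.001, -1.601]
wrist_force: [0.1, 0.1, -1.1]
grip_width: 0.0872
gripper_force: 0.0
clock: 10.82
position: [0.5052, 0.1728, 0.2085]
eef_rot: [3.141, -0.001, -1.598]
wrist_force: [0.1, 0.3, 0.6]
grip_width: 0.0875
gripper_force: 0.0
t 10.8167 pos [0.5052 0.1728 0.2085] yaw [ 1.7994e+02 -4.0000e-02 -9.1560e+01] F [0.1 0.3 0.6] w 0.08748591324658352
units shift [6.569 0.035 0.174] turn [ 0.0003 -0.0002  0.0019]
[(array([290.7, 237.3]), array([484.3, -27.9,  17.9,  20.9, -89.8]))]
[(296, [95, 119, 134, 138, 137, 133, 137, 136, 135, 133, 137, 135, 134, 136, 132, 138, 136, 120, 91, 83, 80, 81])]
```

View pics/v1.png

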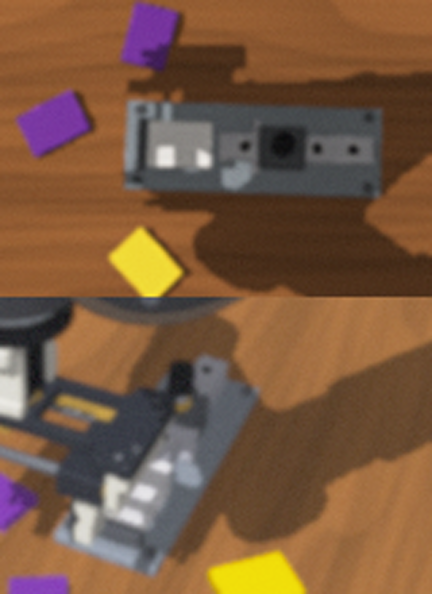

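The blank sits on the pile, in the arm's shadow, at about (180,145) in the top half. It looks square. The knob is at (283,145). I'll measure both.

```bash
python3 - <<'E'
from h import *
c=dict(np.load("top1.npz"));hsv=cv2.cvtColor(c["color"],cv2.COLOR_RGB2HSV)
w=((hsv[...,1]<40)&(hsv[...,2]>112)).astype(np.uint8)
print("blank",blobs(c,w,(284,218,312,246),.048,100))
for t in(25,32,40):print("knob",t,blobs(c,(hsv[...,2]<t).astype(np.uint8),(325,222,345,246),.1,10))
d=dict(np.load("side1.npz"));h=cv2.cvtColor(d["color"],cv2.COLOR_RGB2HSV)
m=(h[...,2]<32).astype(np.uint8)
print("side knob",blobs(d,m,(360,165,375,200),.086,10),[(r,h[r,355:380,2].tolist()) for r in (175,180,185)])
E
```

```text
blank [(array([295.9, 231.9]), array([506.8, -44.3,  68.9,  72. ,  89.8]))]
knob 25 [(array([334.6, 232.9]), array([ 493. , -155.2,   18.3,   22.6,   44.6]))]
knob 32 [(array([334.5, 232.9]), array([ 493.5, -155.3,   22.8,   25.7,   71. ]))]
knob 40 [(array([334.5, 232.8]), array([ 4.930e+02, -1.566e+02,  2.890e+01,  2.900e+01, -2.000e-01]))]
side knob [] [(175, [100, 101, 103, 105, 101, 99, 92, 81, 60, 41, 38, 29, 35, 37, 34, 49, 75, 96, 109, 115, 103, 104, 107, 115, 123]), (180, [103, 103, 102, 102, 97, 92, 81, 65, 40, 34, 29, 30, 26, 35, 39, 49, 70, 97, 117, 120, 122, 121, 121, 123, 122]), (185, [48, 51, 53, 61, 60, 59, 57, 47, 34, 39, 38, 43, 42, 44, 44, 44, 59, 68, 89, 105, 109, 109, 113, 114, 113])]
```

```bash
python3 - <<'E'
from h import *
def edges(n,rows,cols,z):
    c=dict(np.load(n));v=cv2.cvtColor(c["color"],cv2.COLOR_RGB2HSV)[...,2].astype(float)
    def cr(p,o,side):
        hi=np.median(p[len(p)//3:2*len(p)//3]);i=np.arange(len(p));mid=len(p)//2
        lo=p[:6].min() if side==0 else p[-6:].min();t=(hi+lo)/2
        rng=range(mid,0,-1) if side==0 else range(mid,len(p)-1)
        for k in rng:
            j=k-1 if side==0 else k+1
            if p[j]<t: return o+k+(j-k)*(p[k]-t)/(p[k]-p[j])
    for k in (290,294,298,302): 
        p=v[218:250,k];print("col",k,np.round((cr(p,218,0),cr(p,218,1)),1),end=" ")
    for r in (229,232,236): 
        p=v[r,275:319];print("row",r,np.round((cr(p,275,0),cr(p,275,1)),1),end=" ")
    print()
edges("top0.npz",0,0,0);edges("top1.npz",0,0,0)
c=dict(np.load("top1.npz"))
print(cast(c,[296.5,233.1],.036),cast(c,[296.5,233.1],.048))
d=dict(np.load("side1.npz"));print("side knob",cast(d,[366.8,180],.09))
E
```

```text
col 290 [224.5 241. ] col 294 [224.6 241.1] col 298 [224.4 241.4] col 302 [224.4 241.8] row 229 [284.8 307.9] row 232 [284.7 307.4] row 236 [284.5 306.9] 
col 290 [225.  242.1] col 294 [224.7 241.9] col 298 [224.6 242. ] col 302 [224.7 243. ] row 229 [285.4 307.9] row 232 [285.6 308. ] row 236 [296.8 307.4] 
[[ 0.49833762 -0.04408767  0.036     ]] [[ 0.49734602 -0.04433638  0.048     ]]
side knob [[ 0.49279236 -0.14965064  0.09      ]]
```

```bash
python3 -m crank '1 .7 .13 0 0 0 0;1 .7 .13 0 0 0 0;1 .7 .13 0 0 0 0;1 .7 .13 0 0 0 0;1 .7 .13 0 0 0 0;1 .7 .13 0 0 0 0;1 .7 .13 0 0 0 0;1 .7 .13 0 0 0 0;1 .7 .13 0 0 0 0;1 .7 .13 0 0 0 0;1 .7 .13 0 0 0 0;1 .7 .13 0 0 0 0;1 .7 .13 0 0 0 0;1 .7 .13 0 0 0 0;1 .7 .13 0 0 0 0;1 .7 .13 0 0 0 0;1 .7 .13 0 0 0 0;1 0 0 0 0 0 0;1 0 0 0 0 0 0'
python3 - <<'E'
from h import *
from plant import capture
c=capture("top");np.savez("top2.npz",**c);d=capture("side");np.savez("side2.npz",**d)
a=c["color"][210:255,270:350,::-1];b=d["color"][165:245,310:410,::-1];b0=np.load("side0.npz")["color"][165:245,310:410,::-1]
f=lambda i,k:cv2.resize(i,None,fx=k,fy=k,interpolation=cv2.INTER_CUBIC)
A=f(a,4);B=np.hstack([f(b0,4),f(b,4)]);o=np.zeros((A.shape[0]+B.shape[0],800,3),np.uint8);o[:A.shape[0],:A.shape[1]]=A;o[A.shape[0]:,:B.shape[1]]=B
cv2.imwrite("pics/v2.png",o)
for n in("top0.npz","top2.npz"):
    v=cv2.cvtColor(np.load(n)["color"],cv2.COLOR_RGB2HSV)[...,2].astype(int)
    print(v[220:247,288:304].mean(1).round(),"\n",v[228:238,280:314].mean(0).round())
E
```

```text
clock: 12.5
position: [0.3743, -0.4247, 0.2085]
eef_rot: [3.139, 0.001, -1.606]
wrist_force: [0.0, 1.2, -0.7]
grip_width: 0.0874
gripper_force: 0.0
[139. 139. 137. 135. 149. 189. 215. 222. 220. 218. 217. 217. 217. 218.
 218. 217. 217. 216. 217. 220. 214. 186. 146. 135. 138. 138. 138.] 
 [111.  84.  68.  70. 120. 187. 215. 220. 218. 218. 218. 218. 217. 217.
 217. 217. 218. 217. 218. 217. 218. 218. 218. 218. 219. 219. 220. 205.
 155.  99. 104. 137. 156. 161.]
[148. 148. 148. 150. 169. 204. 227. 230. 229. 228. 227. 227. 227. 228.
 228. 228. 228. 227. 227. 230. 227. 193. 148. 142. 147. 149. 149.] 
 [118.  91.  74.  85. 146. 205. 229. 230. 228. 228. 228. 227. 228. 227.
 227. 227. 227. 228. 228. 227. 228. 228. 228. 228. 229. 229. 231. 220.
 169. 108. 112. 147. 167. 171.]
```

View pics/v2.png

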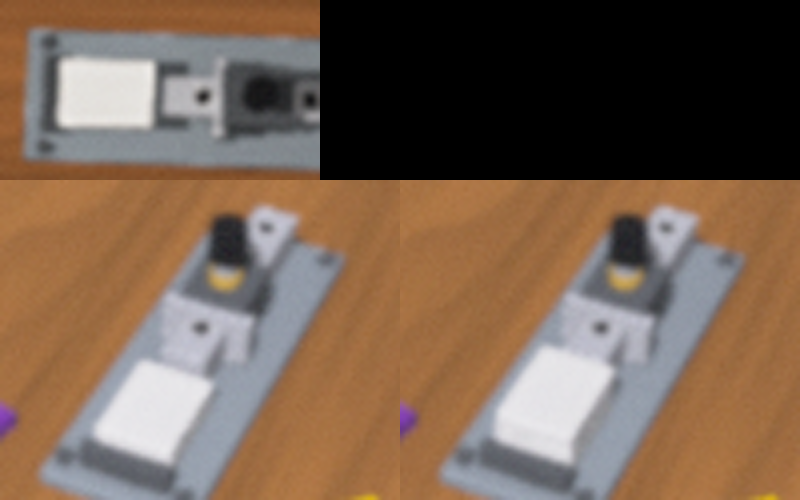

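Pile is flush: edge centres before and after agree to under 1 mm, and in the side crop the blank's edges at (545,400) line up with those below. The knob is at about (263,95) in the top crop and (628,240) in the side crop. Next I go above the knob.

```bash
python3 -c "
from h import *
go(.494,-.1554,.16,-92.1)
for t in (50,60,70):
  c=dict(np.load('top2.npz'));v=c['color'].max(2)
  m=(v<t).astype(np.uint8);print(blobs(c,m,(327,222,343,246),.1,10))
d=dict(np.load('side2.npz'));print(d['color'].max(2)[174:190:3,360:376])
"
```

```text
t 12.6 pos [ 0.3754 -0.423   0.2092] yaw [ 1.7992e+02  6.0000e-02 -9.1840e+01] F [-0.3  0.2  0.2] w 0.08759860503786236
units shift [-5.423 -2.201  0.987] turn [0.0004 0.0003 0.0014]
[(array([336.4, 233. ]), array([ 4.93e+02, -1.61e+02,  2.31e+01,  3.19e+01, -2.00e-01]))]
[(array([336.6, 233.2]), array([ 4.930e+02, -1.595e+02,  2.310e+01,  3.480e+01, -2.000e-01]))]
[(array([336.4, 233. ]), array([ 494.4, -159.5,   31.8,   34.7,   -0.7]))]
[[167 158 142 118  91  78  67  69  75  88 109 137 161 180 191 192]
 [159 141 112  71  48  47  45  44  46  42  61  98 151 183 176 147]
 [148 131 100  69  39  41  39  42  46  44  53  82 127 163 186 195]
 [144 120  84  51  43  40  41  43  40  42  48  65  88 117 143 171]
 [118 108 122 122 109 102  97  83  74  75  74  69  85 107 121 136]
 [104 116 149 179 189 193 190 184 180 167 141 111 103 108 106 102]]
```

```bash
python3 -m crank '1 -.6 -.244 0 0 0 0;1 -.6 -.244 0 0 0 0;1 -.6 -.244 0 0 0 0;1 -.6 -.244 0 0 0 0;1 -.6 -.244 0 0 0 0;1 -.6 -.244 0 0 0 0;1 -.6 -.244 0 0 0 0;1 -.6 -.244 0 0 0 0;1 -.6 -.244 0 0 0 0;1 0 0 .5 0 0 0;1 0 0 .5 0 0 0;1 0 0 0 0 0 0;1 0 0 0 0 0 0'
python3 -c "
from h import *
go(.494,-.156,.082,-92.1)"
```

```text
clock: 13.68
position: [0.4935, -0.1557, 0.1596]
eef_rot: [3.139, -0.0, -1.599]
wrist_force: [0.2, 0.5, 1.0]
grip_width: 0.0876
gripper_force: 0.0
t 13.6833 pos [ 0.4935 -0.1557  0.1596] yaw [ 1.7984e+02 -2.0000e-02 -9.1640e+01] F [0.2 0.5 1. ] w 0.08761817638336455
units shift [ 0.005 -0.014  1.553] turn [ 0.0009 -0.0001  0.0025]
```

```bash
python3 -m crank '1 0 0 .4 0 0 .0025;1 0 0 .4 0 0 0;1 0 0 .4 0 0 0;1 0 0 .2 0 0 0;1 0 0 .15 0 0 0;1 0 0 0 0 0 0;1 0 0 0 0 0 0'
python3 -m crank '-1 0 0 0 0 0 0;-1 0 0 0 0 0 0;-1 0 0 0 0 0 0;-1 0 0 0 0 0 0;-1 0 0 0 0 0 0;-1 0 0 0 0 0 0;-1 0 0 0 0 0 0;-1 0 0 0 0 0 0;-1 0 0 0 0 0 0;-1 0 0 0 0 0 0' 35
python3 -c "
from h import *
go(.494,-.156,.082,-92.1)"
```

```text
clock: 14.27
position: [0.4952, -0.1566, 0.0835]
eef_rot: [-3.141, -0.0, -1.609]
wrist_force: [0.7, 0.2, 0.1]
grip_width: 0.0877
gripper_force: 0.0
clock: 15.1
position: [0.4946, -0.1565, 0.0825]
eef_rot: [3.142, 0.0, -1.609]
wrist_force: [0.1, -0.5, 0.4]
grip_width: 0.0266
gripper_force: 0.5
t 15.1 pos [ 0.4946 -0.1565  0.0825] yaw [180.     0.   -92.19] F [ 0.1 -0.5  0.4] w 0.026578532345223053
units shift [-0.009  0.013  0.011] turn [ 0.      0.     -0.0005]
```

```bash
python3 -m crank '-1 0 0 0 0 0 0;-1 0 0 0 0 0 0;-1 0 0 0 0 0 0;-1 0 0 0 0 0 0'
python3 -m crank '-1 0 0 -.05 0 0 0;-1 0 0 -.08 0 0 0;-1 0 0 -.09 0 0 0;-1 0 0 -.09 0 0 0;-1 0 0 -.08 0 0 0;-1 0 0 0 0 0 0;-1 0 0 0 0 0 0;-1 0 0 0 0 0 0'
python3 -c "
from h import *
go(.494,-.156,.082,-92.1)"
```

```text
clock: 15.43
position: [0.4948, -0.1565, 0.0826]
eef_rot: [-3.141, 0.0, -1.609]
wrist_force: [1.7, -0.4, -1.5]
grip_width: 0.0251
gripper_force: 35.0
clock: 16.1
position: [0.4949, -0.1565, 0.1027]
eef_rot: [-3.141, -0.0, -1.609]
wrist_force: [1.7, -0.3, 3.6]
grip_width: 0.0252
gripper_force: 35.0
t 16.1 pos [ 0.4949 -0.1565  0.1027] yaw [-179.95   -0.    -92.18] F [ 1.7 -0.3  3.6] w 0.02518938301570866
units shift [-0.009  0.018  0.414] turn [-0.0003 -0.     -0.0004]
```

```bash
python3 - <<'E'
from h import *
from plant import capture
d=capture("side")
cv2.imwrite("pics/s3.png",cv2.resize(d["color"][130:240,300:420,::-1],None,fx=5,fy=5,interpolation=cv2.INTER_CUBIC))
E
```

```text
(no output)
```

View pics/s3.png

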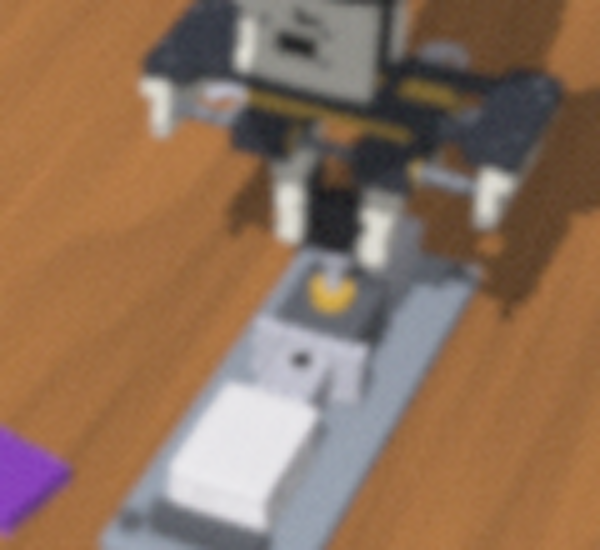

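The knob at (335,215) is raised, with the bare pin showing above the brass seat at (332,293). I'm sliding 40 mm towards the pile.

```bash
python3 -m crank '-1 -.05 0 0 0 0 0;-1 -.1 0 0 0 0 0;-1 -.15 0 0 0 0 0;-1 -.15 0 0 0 0 0;-1 -.15 0 0 0 0 0;-1 -.1 0 0 0 0 0;-1 -.07 0 0 0 0 0;-1 -.03 0 0 0 0 0;-1 0 0 0 0 0 0;-1 0 0 0 0 0 0;-1 0 0 0 0 0 0'
python3 -m crank '-1 0 0 .05 0 0 0;-1 0 0 .05 0 0 0;-1 0 0 .05 0 0 0;-1 0 0 .05 0 0 0;-1 0 0 0 0 0 0;-1 0 0 0 0 0 0'
python3 -c "
from h import *
go(.4964,-.1165,.0826,-92.1)"
```

```text
clock: 17.07
position: [0.4962, -0.1162, 0.102]
eef_rot: [-3.141, 0.001, -1.609]
wrist_force: [1.0, 2.2, 2.4]
grip_width: 0.0253
gripper_force: 35.0
clock: 17.57
position: [0.4961, -0.1165, 0.0914]
eef_rot: [3.141, 0.0, -1.609]
wrist_force: [5.5, 0.6, -4.5]
grip_width: 0.0254
gripper_force: 35.0
t 17.5667 pos [ 0.4961 -0.1165  0.0914] yaw [ 1.7998e+02  1.0000e-02 -9.2200e+01] F [ 5.5  0.6 -4.5] w 0.025357021596731245
units shift [-0.001 -0.005  0.176] turn [ 0.0001  0.     -0.0006]
```

```bash
python3 -m crank '-1 0 0 .05 0 0 0;-1 0 0 .05 0 0 0;-1 0 0 .05 0 0 0;-1 0 0 .03 0 0 0;-1 0 0 .02 0 0 0;-1 0 0 0 0 0 0;-1 0 0 0 0 0 0'
python3 -c "
from h import *
go(.4964,-.1165,.0826,-92.1)"
```

```text
clock: 18.15
position: [0.4963, -0.1166, 0.0825]
eef_rot: [-3.141, -0.0, -1.609]
wrist_force: [1.3, 1.2, 7.3]
grip_width: 0.0252
gripper_force: 35.0
t 18.15 pos [ 0.4963 -0.1166  0.0825] yaw [-1.7998e+02 -2.0000e-02 -9.2180e+01] F [1.3 1.2 7.3] w 0.02518468032110977
units shift [-0.003 -0.003 -0.003] turn [-0.0001 -0.0001 -0.0004]
```

Home height has been reached with upward reaction building. I'll press about 1.5 mm further and check.

```bash
python3 -m crank '-1 0 0 .015 0 0 0;-1 0 0 .015 0 0 0;-1 0 0 0 0 0 0;-1 0 0 0 0 0 0;-1 0 0 0 0 0 0;-1 0 0 0 0 0 0' 45
python3 - <<'E'
from h import *
from plant import capture,sense
go(.4964,-.1165,.0826,-92.1)
print(sense()["gripper_force"])
d=capture("side")
cv2.imwrite("pics/s4.png",cv2.resize(d["color"][130:240,300:420,::-1],None,fx=5,fy=5,interpolation=cv2.INTER_CUBIC))
E
```

```text
clock: 18.65
position: [0.4963, -0.1169, 0.0823]
eef_rot: [-3.141, -0.001, -1.608]
wrist_force: [-3.3, 1.0, 21.4]
grip_width: 0.0252
gripper_force: 45.0
t 18.65 pos [ 0.4963 -0.1169  0.0823] yaw [-1.7995e+02 -5.0000e-02 -9.2140e+01] F [-3.3  1.  21.4] w 0.025188446642829022
units shift [-0.008 -0.001 -0.006] turn [-0.0003 -0.0003 -0.0002]
45.00481367111206
```

View pics/s4.png

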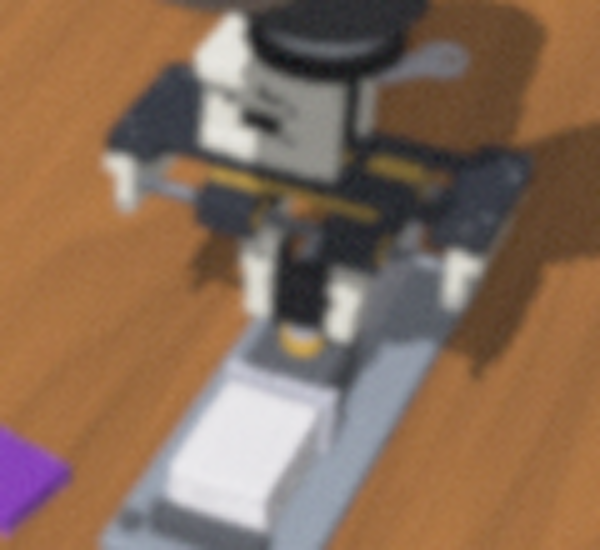

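The knob at (303,295) sits on its seat at (302,343), with the stop just short of the square pile. The reaction is 21 N at home height, so I'm handing in.

```bash
python3 -c "
from plant import finish_job
print(finish_job())"
```

```text
the job is handed in; nothing more can be done
None
```

The job is handed in, with no verdict returned: the blank is on the pile within about 1 mm of square, the stop is slid 40 mm to the next hole, and the pin is home with the knob still gripped (45 N) and pressed down (about 21 N).

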